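Open the bottle clamp to the marker

ROBOT

A 6-joint arm with a two-finger parallel gripper is mounted at the origin on the work surface. World frame = base frame: x ahead of the robot, y to its left, z up, the work surface at z = 0. Lengths are in m, angles in rad, forces in N, time in s.
With the tool pointing down it reaches from about 0.35 to 0.775 m from the base axis. Payload 5.5 kg.
Tool frame: the origin (TCP) lies between the finger pads; the fingertips stand 22 mm ahead of it and the grasp point (between the pads) lies 3 mm ahead of it (env.finger_overhang is the distance from the TCP to the fingertips, in m); y points along the fingers, x is the direction in which the jaws open and shut, and the axes are right-handed (so a half turn about y gives the same grasp; the last joint's range is limited). The gripper opens to 85 mm and grips with 20 to 120 N. Pads are 22 mm wide; open, the fingers measure 114 mm over their backs; the gripper's body (76 mm by 85 mm) begins 54 mm behind the grasp point. The pads swing forward as they close: fully open they stand 13 mm farther back than shut.
Start: joints at [-1.308, 0.313, 0.046, 1.304, 0, 1.431], TCP at [0.225, -0.529, 0.253] pointing down, gripper open.
Joint ranges: [-2.76, 2.76], [-0.86, 1.69], [-1.03, 1.26], [-2.2, 2.34], [-1.47, 1.5], [-3.14, 3.14]. Speed limits (rad/s): [2.57, 2.57, 3.14, 3.14, 3.14, 3.14].

INTERFACE

Orientations are given as a unit quaternion [w, x, y, z].
In Python, from workcell import monitor, cams, job, env gives the robot as it stands.
- The arm moves only by the tool drive_tool, never from a script. Its argument "plan" is text: rows parted by semicolons, each of 7 numbers parted by spaces: the opening, from -1 (shut) to 1 (fully open), then the shift along the tool's x, y, z in mm, then the turn, a rotation vector about the tool's x, y, z in degrees. In form: gripper x y z rx ry rz; .... A call has 1 to 8 rows; each row shifts and turns the pose as measured when the row begins, along the tool's axes as they then stand; what a row does not reach is not made up. A row lasts 1/8 s, in which the tool goes at most 62.5 mm and 10.7 degrees, less where a joint would pass 70% of its speed; a pose out of reach is approached as far as the arm can. A call is refused whole if a number of a shift passes 62.5 or a number of a turn 10.7, either way. A call with a gripper value outside its range is refused whole. The fingers move at their own pace and stop on an object; "grip_force" is the grip in N (left out, the last holds). Time passes only in rows, so rows that do not move let the fingers close. It gives the time, the measured TCP pose, the force and the opening at its end, in the units of the state.
- monitor.get_state(): the state, without advancing time (a new reading comes with each control period).
- cams.read_camera(name): name is "side" or "top" or "wrist"; returns (picture, depth): 384x512x3 uint8, red, green, blue; 384x512 float32, m along the optical axis (not along the pixel's ray), 0 where there is no reading.
- cams.calibration(name): a dict with "fx", "fy", "cx", "cy" (pixels), "R" (3x3) and "t" (3): a world point X has camera coordinates R X + t. Camera axes: x right, y down, z forward; pixel columns grow to the right and rows downward; lengths in m; the calibration is good to about 2 mm. The wrist camera is an equidistant fisheye: a pixel r from the principal point sees the ray r / f radians off the axis. A picture is of the moment at which its call begins: read the wrist's pose just before it. calibration takes no time and is no camera call; for the wrist camera it gives the pose at the moment of the call.
- job.hand_in(): hands the job in, once; it reports no verdict.
The state is a dict: "clock": time; "joint_pos": joint angles; "qvel": joint speeds; "tau": joint torques, N m; "tcp_pos": TCP position; "orientation": TCP orientation; "wrist_force": force on the tool from outside, world axes, zero at the start; "ft_torque": the same for the moment, N m; "finger_gap": finger opening in m.
Only numpy, scipy, OpenCV 4.12 (cv2) and the standard library are available. Lean on these libraries where they do the work, as an engineer would, in place of code of your own. Each camera call takes 0.05 s, during which the arm holds its last target.

TASK

The dark bottle lying in the bench clamp has been dealt with: open the clamp for it. Press down the red release paddle of the ratchet, which stays down, then push the green sliding jaw back along its bar, away from the bottle, until its white pointer is in line with the yellow marker. Use only light pushes, leave the bottle lying in its cradle and the marker and everything else on the bench where they are, and finish with the hand clear.

Things in the scene. Friction and masses are not known exactly. Their poses are not given: they have to be found in the camera images.
- clamp: Bottle clamp screwed to the bench: wooden base 156 x 420 x 14 mm, origin at bench level near its middle, z up, y along the toothed steel bar in the direction in which the jaw opens (away from the bottle). At the -y end a grey fixed jaw 92 mm high and the bottle lying crosswise (along x) in a cradle; at the +y end a grey end stop 46 mm high.
- jaw: Green sliding jaw, axes as the clamp's; origin at bench level on the face towards the bottle. Along +y: plate, top at 86 mm (y 0-14 mm); open well with a flat deck at 54 mm (y 14-80); black push lug, top at 95 mm (y 80-94); red paddle (y 106-154). Locked while the paddle is up (gives 3 mm at most); with it down, slides with about 4 N, stays where left, and can travel 125 mm.
- push_face (a point): Middle of the exposed face of the black push lug on the well side (the side to push on to open the jaw), 75 mm above the bench; it rides with the jaw. The lug is 72 mm wide (x), 14 mm thick and stands 41 mm proud of the deck; the well before it is 66 mm long (y) and 72 mm wide.
- pointer_tip (a point): Outer end of the white pointer, a 3 mm thick fin on the +x side of the jaw in line with the black lug, 27 mm above the bench; it rides with the jaw. At the start it is 50 to 105 mm short of the yellow marker.
- marker_tip (a point): Tip of the yellow marker (block about 14 x 12 x 10 mm with a thin fin) on a track at the +x edge of the clamp base, 27 mm above the bench, axes parallel to the clamp's; the pointer passes its tip with 3 mm to spare, without touching. It is stiff and is not to be moved.
- release (a joint): Angle of the red release paddle's rocker: 0 = up, ratchet locked; 0.25 = fully down on its stop, ratchet free (free from about 0.13). It stays where it is left.
- paddle_top (a point): Middle of the top of the red release paddle, 44 mm (x) by 48 mm (y), 68 mm above the bench when up. The rocker's pivot is 42 mm from it towards the bottle, so it sinks about 10 mm when pressed. It takes about 3 N there to move. It rides with the jaw, its near edge 12 mm behind the black lug.
- bottle: Dark green bottle, 88 mm thick and 300 mm long, 0.6 to 1.1 kg, lying loose in the clamp's cradle along the clamp's x axis, neck to +x; origin on its axis, 120 mm from its base end; its top is 119 mm above the bench. It is 2 mm clear of the jaw.
- cork_mid (a point): Centre of a loose cork, 32 mm wide, 46 mm high, standing on the bench beyond the clamp.
- cup_mid (a point): Centre of a loose steel cup, 72 mm wide, 70 mm high, standing on the bench beyond the clamp.
- jar_mid (a point): Centre of a loose amber jar with a brass lid, 60 mm wide, 80 mm high, on the robot's side of the clamp.
- brush: Loose wooden brush, 170 mm long, lying on the bench on the robot's side of the clamp; origin at the underside of its middle.
- capsules_mid (a point): Centre of a loose cardboard box 100 x 70 x 50 mm at the left of the bench.
- spare_mid (a point): Centre of a loose dark bottle, 88 mm wide, 300 mm high, standing at the right of the bench.

How it is judged:
By the outcome, as a careful person would: the job done as asked, in the order asked, and still so for the second after the job is handed in, with the robot touching nothing.
It also fails if it takes over 42 s, if anything falls off the work surface, if the arm or the gripper's body presses on something with over 40 N, if the wrist force passes 120 N, or if a joint passes its speed limit or range.

## Working session

There is one attempt and no reset: what is moved stays moved. The work goes in short steps, Python scripts to look and compute and a tool call to move; the robot and the scene stay as the last step left them, time stands still between calls to the robot, and variables do not carry over. Pictures are saved under pics/ and viewed, and the job is handed in when it is done.

Besides the shell and the picture viewer there is one more tool, called after "Call:" by a JSON object that holds its "method" and its "body". drive_tool: Moves the arm, as the interface text tells. Its arguments: {"type":"object","properties":{"plan":{"type":"string"},"grip_force":{"type":"number"}},"required":["plan"]}

```bash
mkdir -p pics; python3 - <<'E'
from workcell import monitor,cams,job,env
import cv2,numpy as np
print(monitor.get_state())
for n in("top","side"):
    im,d=cams.read_camera(n); c=cams.calibration(n); print(n,c)
    cv2.imwrite(f"pics/{n}0.png",im[:,:,::-1]); np.savez(f"{n}0.npz",im=im,d=d,**c)
E
```

```text
{'clock': 0.0, 'joint_pos': array([-1.30760608e+00,  3.14002703e-01,  4.49597428e-02,  1.30360105e+00,
        5.00764604e-06,  1.43118488e+00]), 'qvel': array([-3.79056808e-05, -5.28349628e-04,  6.43299872e-04, -1.14721336e-03,
        1.19305847e-03, -1.08755318e-05]), 'tau': array([ 1.92455809e-03, -4.80619597e+01,  2.98537105e+01,  1.93099579e-02,
       -2.61131754e-05,  1.08439525e-05]), 'tcp_pos': array([ 0.22525862, -0.52851795,  0.25239966]), 'orientation': array([ 0.59034828, -0.58948059,  0.39036085, -0.38938407]), 'wrist_force': array([0.08390885, 0.41229186, 0.76145706]), 'ft_torque': array([-0.00202216, -0.02459725,  0.01915551]), 'finger_gap': 0.08543208809619085}
top {'fx': 349.5754570143543, 'fy': 349.5754570143543, 'cx': 254.70984009708522, 'cy': 189.6952381533843, 'R': array([[-0.01539105, -0.9998809 ,  0.00113848],
       [-0.97478687,  0.01475127, -0.22264985],
       [ 0.22260654, -0.00453659, -0.97489781]]), 't': array([0.00867618, 0.60261028, 1.05612366])}
side {'fx': 498.16212975867, 'fy': 498.16212975867, 'cx': 251.4584428820101, 'cy': 186.26116634079466, 'R': array([[-0.93924339, -0.34317682,  0.0071776 ],
       [-0.1989367 ,  0.52719278, -0.82613072],
       [ 0.27972494, -0.7773657 , -0.5634328 ]]), 't': array([0.53559571, 0.21191496, 1.60094859])}
```

View pics/top0.png

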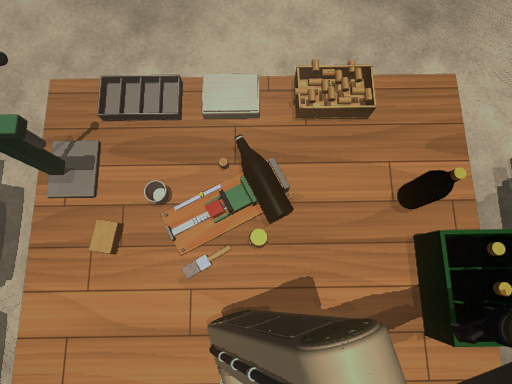

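View pics/side0.png

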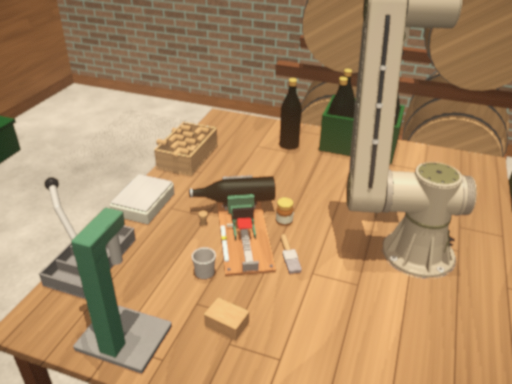

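```bash
python3 - <<'E'
import cv2
im=cv2.imread("pics/top0.png"); 
E
cat > h.py <<'E'
import numpy as np
def load(n): return np.load(n+'.npz')
def ray(c,u,v,z):
    d=np.array([(u-c['cx'])/c['fx'],(v-c['cy'])/c['fy'],1]); R=c['R'];o=-R.T@c['t'];w=R.T@d
    return o+w*(z-o[2])/w[2]
def pt(c,u,v):
    d=c['d'][v,u]; return c['R'].T@(np.array([(u-c['cx'])/c['fx']*d,(v-c['cy'])/c['fy']*d,d])-c['t'])
def proj(c,X):
    q=c['R']@X+c['t']; return c['cx']+c['fx']*q[0]/q[2],c['cy']+c['fy']*q[1]/q[2]
E
```

```text
(no output)
```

The top view shows the clamp at about (165-290, 160-250), with the bar opening to the lower left. The red paddle is near (215,208), the jaw near (238,195) and the marker near (200,195). I'll enlarge both views.

```bash
python3 - <<'E'
import cv2
im=cv2.imread("pics/top0.png"); c=im[150:255,150:300]; cv2.imwrite("pics/top0c.png",cv2.resize(c,None,fx=5,fy=5,interpolation=cv2.INTER_CUBIC))
im=cv2.imread("pics/side0.png"); c=im[170:285,180:310]; cv2.imwrite("pics/side0c.png",cv2.resize(c,None,fx=5,fy=5,interpolation=cv2.INTER_CUBIC))
E
```

```text
(no output)
```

View pics/top0c.png

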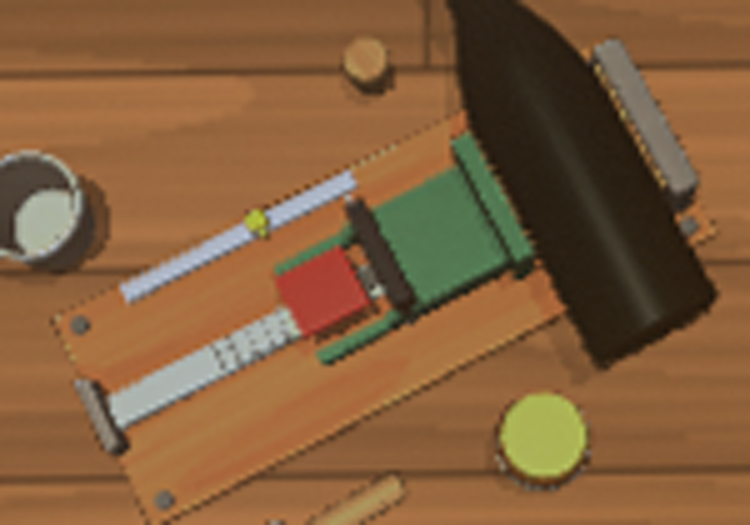

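View pics/side0c.png

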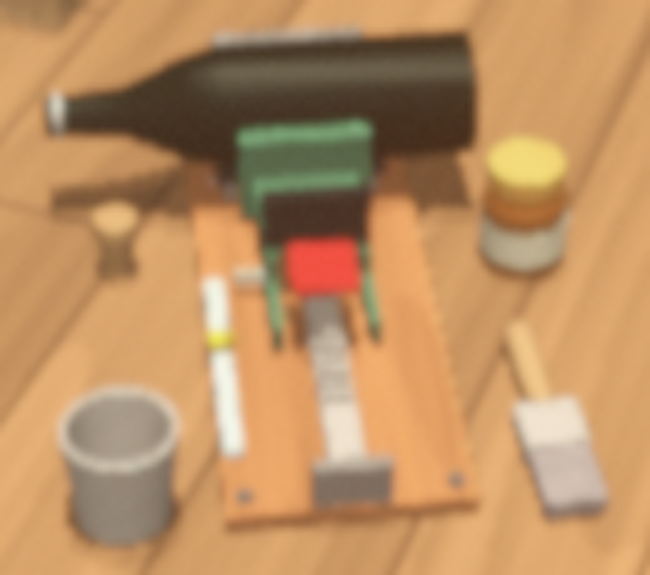

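```bash
python3 - <<'E'
from h import *
c=load('top0'); s=load('side0')
T=lambda U,V,z:ray(c,150+(U+.5)/5-.5,150+(V+.5)/5-.5,z)
S=lambda U,V,z:ray(s,180+(U+.5)/5-.5,170+(V+.5)/5-.5,z)
np.set_printoptions(precision=4,suppress=True)
A=T(52,320,.014);B=T(148,523,.014);C=T(565,312,.014);D=T(465,112,.014)
print("base",A,B,np.linalg.norm(A-B),C,D)
for n,a,b in(("BC",B,C),("AD",A,D)):
  w=a-b;print(n,np.arctan2(w[1],w[0]))
w=A-B;print("x dir",np.arctan2(w[1],w[0]))
P=[T(*p,.068) for p in((275,285),(342,250),(370,297),(302,335))];print("paddle",np.mean(P,0),P)
L=[T(*p,.095) for p in((346,203),(364,197),(412,303),(396,309))];print("lug",np.mean(L,0),L)
print("lug midline dir",np.arctan2(*( (L[0]+L[1]-L[2]-L[3])[[1,0]])))
print("marker top",T(256,222,.027),T(268,228,.027),"ptr",T(350,202,.027))
print("side marker",S(232,340,.027),"ptr end",S(236,275,.027), S(205,340,.027))
print("side paddle",S(322,265,.068),"base corner",S(228,522,.014),S(476,500,.014))
# depth in paddle
for u,v in((214,208),(232,199),(213,206),(217,210)): print(pt(c,u,v))
E
```

```text
base [0.5383 0.315  0.014 ] [0.4046 0.2469 0.014 ] 0.1500907855723516 [ 0.5385 -0.0258  0.014 ] [0.6776 0.0396 0.014 ]
BC 2.0273599968149227
AD 2.0389294849310238
x dir 0.47075123474977426
paddle [0.5452 0.1295 0.068 ] [array([0.5499, 0.1596, 0.068 ]), array([0.572 , 0.1172, 0.068 ]), array([0.5413, 0.0992, 0.068 ]), array([0.5176, 0.1421, 0.068 ])]
lug [0.5645 0.0912 0.095 ] [array([0.5966, 0.1122, 0.095 ]), array([0.6003, 0.1009, 0.095 ]), array([0.5325, 0.0709, 0.095 ]), array([0.5289, 0.0808, 0.095 ])]
lug midline dir 0.42589841985733934
marker top [0.6    0.1788 0.027 ] [0.5958 0.1707 0.027 ] ptr [0.6127 0.1164 0.027 ]
side marker [0.5927 0.1792 0.027 ] ptr end [0.6159 0.1162 0.027 ] [0.6091 0.1853 0.027 ]
side paddle [0.5474 0.1341 0.068 ] base corner [0.5367 0.3214 0.014 ] [0.4031 0.2514 0.014 ]
[0.5452 0.1298 0.0669]
[0.5758 0.0733 0.0551]
[0.5518 0.1332 0.066 ]
[0.5382 0.12   0.069 ]
```

```bash
python3 - <<'E'
from h import *
from workcell import monitor,env
from scipy.spatial.transform import Rotation as R
np.set_printoptions(precision=4,suppress=True)
c=load('top0'); 
print(proj(c,np.array([.225,-.529,.25])))
for u,v in((410,192),(440,290),(420,240),(455,175),(430,188),(424,330)): print(u,v,pt(c,u,v))
st=monitor.get_state();q=st['orientation'];M=R.from_quat(np.r_[q[1:],q[0]]).as_matrix();print(M,env.finger_overhang,[a for a in dir(env) if a[0]!='_'])
# refine: point cloud of paddle & jaw using colors
im=c['im'].astype(int);d=c['d']
v,u=np.mgrid[150:255,150:300];v=v.ravel();u=u.ravel()
D=d[v,u];P=(np.c_[(u-c['cx'])/c['fx']*D,(v-c['cy'])/c['fy']*D,D]-c['t'])@c['R']
col=im[v,u]
psi=.465;x=np.array([np.cos(psi),np.sin(psi)]);y=np.array([-x[1],x[0]])
red=(col[:,0]>120)&(col[:,1]<70)&(col[:,2]<70)
import cv2
pr=P[red];print(len(pr),pr.mean(0),cv2.minAreaRect((pr[:,:2]*1000).astype(np.float32)))
print('red xy',(pr[:,:2]@x).min(),(pr[:,:2]@x).max(),(pr[:,:2]@y).min(),(pr[:,:2]@y).max())
E
```

```text
(np.float64(470.72142123885203), np.float64(318.9612417550389))
410 192 [ 0.5801 -0.4832  0.1027]
440 290 [ 0.2876 -0.5227  0.1316]
420 240 [ 0.4357 -0.5227  0.047 ]
455 175 [ 0.5798 -0.5113  0.3027]
430 188 [ 0.569  -0.4943  0.2042]
424 330 [ 0.1607 -0.5211  0.0057]
[[ 0.392  -0.0004  0.92  ]
 [-0.92    0.0016  0.392 ]
 [-0.0017 -1.      0.0002]] 0.022 ['MotionError', 'finger_overhang']
169 [0.5456 0.1297 0.0735] ((454.77001953125, 83.39104461669922), (253.8808135986328, 47.62943649291992), 26.980487823486328)
red xy 0.31707995823818275 0.5709563739995944 -0.15395556020957765 -0.10504502368867871
```

```bash
python3 - <<'E'
from h import *
import cv2
from workcell import monitor,cams
s=load('side0');c=load('top0');print(proj(s,np.array([.225,-.529,.25])),proj(c,np.array([.225,-.529,.25])))
for p in((470,319),(480,330),(500,330),(300,340),(490,300),(505,345)): print(p,pt(c,*p))
im=cv2.imread("pics/top0.png")[214:384,340:512];cv2.imwrite("pics/crate.png",cv2.resize(im,None,fx=3,fy=3))
im,d=cams.read_camera("wrist");cv2.imwrite("pics/w0.png",im[:,:,::-1])
E
```

```text
(np.float64(382.18967689915974), np.float64(104.29327301389296)) (np.float64(470.72142123885203), np.float64(318.9612417550389))
(470, 319) [ 0.21977971 -0.5487093   0.21304029]
(480, 330) [ 0.21503651 -0.490285    0.34527783]
(500, 330) [ 0.22448821 -0.49478171  0.40536327]
(300, 340) [ 0.27076788 -0.04798327  0.72329681]
(490, 300) [ 0.24866952 -0.72789811  0.02688205]
(505, 345) [ 0.19296903 -0.5094703   0.39113514]
```

View pics/crate.png

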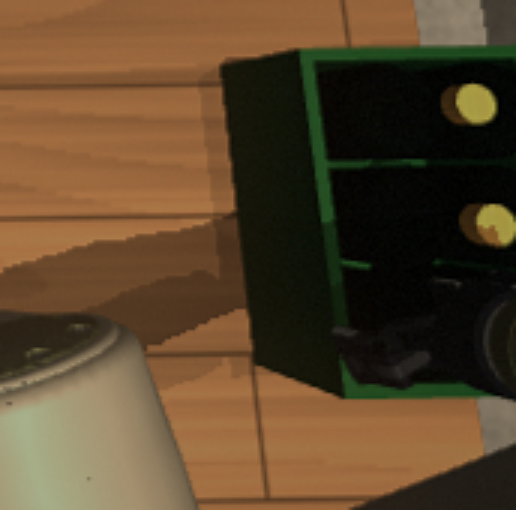

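View pics/w0.png

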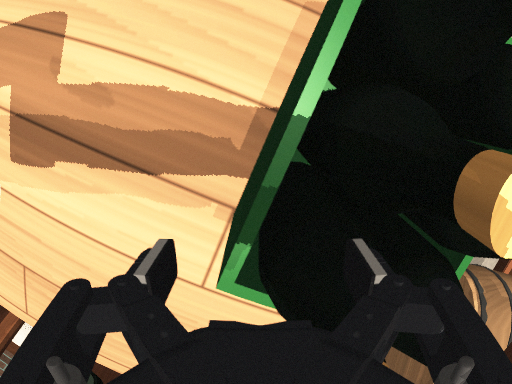

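The gripper stands over the corner of the crate, with the crate wall running from about (220,290) to (340,0) in the wrist picture. It needs to lift first and then swing left. I'll write a helper that gives the row numbers.

```bash
cat > plan.py <<'E'
import sys,numpy as np
from workcell import monitor
from scipy.spatial.transform import Rotation as R
def state():
    st=monitor.get_state();q=st['orientation'];return st,R.from_quat(np.r_[q[1:],q[0]])
def plan(target,psi,n,zup=True):
    st,Rt=state();p=st['tcp_pos'];M=Rt.as_matrix()
    xt=np.array([np.cos(psi),np.sin(psi),0]);yt=np.array([0,0,-1.]);zt=np.cross(xt,yt)
    G=R.from_matrix(np.c_[xt,yt,zt]); rv=(Rt.inv()*G).as_rotvec()
    step=(np.array(target)-p)/n*1000
    for i in range(n):
        Ri=Rt*R.from_rotvec(rv*i/n); print(np.round(Ri.inv().apply(step),1),np.round(np.degrees(rv)/n,2))
if __name__=="__main__":
    a=list(map(float,sys.argv[1:]));plan(a[:3],a[3],int(a[4]))
E
python3 plan.py 0.53 0.16 0.29 0.465 14
```

```text
[-36.7  -2.6  39.3] [-0.01 -6.68 -0.  ]
[-31.9  -2.6  43.3] [-0.01 -6.68 -0.  ]
[-26.6  -2.6  46.7] [-0.01 -6.68 -0.  ]
[-21.   -2.6  49.5] [-0.01 -6.68 -0.  ]
[-15.1  -2.6  51.6] [-0.01 -6.68 -0.  ]
[-9.  -2.6 53. ] [-0.01 -6.68 -0.  ]
[-2.8 -2.6 53.7] [-0.01 -6.68 -0.  ]
[ 3.5 -2.7 53.7] [-0.01 -6.68 -0.  ]
[ 9.7 -2.7 52.9] [-0.01 -6.68 -0.  ]
[15.8 -2.7 51.4] [-0.01 -6.68 -0.  ]
[21.7 -2.7 49.2] [-0.01 -6.68 -0.  ]
[27.3 -2.7 46.4] [-0.01 -6.68 -0.  ]
[32.5 -2.7 42.9] [-0.01 -6.68 -0.  ]
[37.2 -2.7 38.8] [-0.01 -6.68 -0.  ]
```

Call:
{"method": "drive_tool", "body": {"plan": "1 0 -50 0 0 0 0; -1 0 -20 0 0 0 0"}}

```text
clock: 0.4
tcp_pos: [0.2248, -0.5267, 0.3207]
orientation: [0.592, -0.588, 0.392, -0.387]
wrist_force: [-0.9, -0.6, 0.4]
finger_gap: 0.07
```

```bash
python3 plan.py 0.53 0.16 0.29 0.465 14
```

```text
[-36.6   2.6  39.3] [-0.04 -6.68 -0.02]
[-31.7   2.5  43.3] [-0.04 -6.68 -0.02]
[-26.5   2.5  46.7] [-0.04 -6.68 -0.02]
[-20.9   2.5  49.4] [-0.04 -6.68 -0.02]
[-15.    2.4  51.5] [-0.04 -6.68 -0.02]
[-8.9  2.4 52.9] [-0.04 -6.68 -0.02]
[-2.7  2.3 53.6] [-0.04 -6.68 -0.02]
[ 3.6  2.3 53.6] [-0.04 -6.68 -0.02]
[ 9.8  2.3 52.8] [-0.04 -6.68 -0.02]
[15.9  2.3 51.3] [-0.04 -6.68 -0.02]
[21.7  2.2 49.1] [-0.04 -6.68 -0.02]
[27.3  2.2 46.2] [-0.04 -6.68 -0.02]
[32.5  2.2 42.7] [-0.04 -6.68 -0.02]
[37.2  2.2 38.7] [-0.04 -6.68 -0.02]
```

Call:
{"method": "drive_tool", "body": {"plan": "-1 -37 0 39 0 -6.7 0; -1 -32 0 43 0 -6.7 0; -1 -27 0 47 0 -6.7 0; -1 -21 0 49 0 -6.7 0; -1 -15 0 52 0 -6.7 0; -1 -9 0 53 0 -6.7 0; -1 -3 0 54 0 -6.7 0; -1 4 0 54 0 -6.7 0"}}

```text
clock: 1.4
tcp_pos: [0.3969, -0.1229, 0.3224]
orientation: [0.706, -0.7, 0.075, -0.074]
wrist_force: [0.4, -0.7, 0.6]
finger_gap: 0.0002
```

```bash
python3 plan.py 0.53 0.16 0.29 0.465 7
```

```text
[10.2  4.9 43.5] [-0.07 -5.53 -0.  ]
[14.3  4.9 42.3] [-0.07 -5.53 -0.  ]
[18.3  4.8 40.7] [-0.07 -5.53 -0.  ]
[22.1  4.8 38.8] [-0.07 -5.53 -0.  ]
[25.8  4.7 36.5] [-0.07 -5.53 -0.  ]
[29.2  4.7 33.8] [-0.07 -5.53 -0.  ]
[32.3  4.7 30.8] [-0.07 -5.53 -0.  ]
```

Call:
{"method": "drive_tool", "body": {"plan": "-1 10 5 44 0 -5.5 0; -1 14 5 42 0 -5.5 0; -1 18 5 41 0 -5.5 0; -1 22 5 39 0 -5.5 0; -1 26 5 37 0 -5.5 0; -1 29 5 34 0 -5.5 0; -1 32 5 31 0 -5.5 0; -1 0 0 0 0 0 0"}}

```text
clock: 2.4
tcp_pos: [0.5286, 0.1768, 0.2866]
orientation: [0.689, -0.683, -0.172, 0.172]
wrist_force: [-0.2, -0.4, 0.1]
finger_gap: 0.0001
```

```bash
python3 - <<'E'
from workcell import monitor,cams
import cv2,numpy as np
c=cams.calibration("wrist");im,d=cams.read_camera("wrist");np.savez("w1.npz",im=im,d=d,**c);print(c)
cv2.imwrite("pics/w1.png",cv2.resize(im[:,:,::-1],None,fx=1.5,fy=1.5))
print(monitor.get_state()['tcp_pos'])
E
```

```text
{'fx': 297.3186396354542, 'fy': 297.3186396354542, 'cx': 259.8505466678412, 'cy': 191.33290717399362, 'R': array([[ 8.81940067e-01,  4.71361556e-01,  4.69326260e-05],
       [ 4.53292921e-01, -8.48160081e-01,  2.74135013e-01],
       [ 1.29256513e-01, -2.41749377e-01, -9.61691215e-01]]), 't': array([-0.54902802, -0.13385209,  0.38557131])}
[0.52809399 0.17558998 0.28693517]
```

View pics/w1.png

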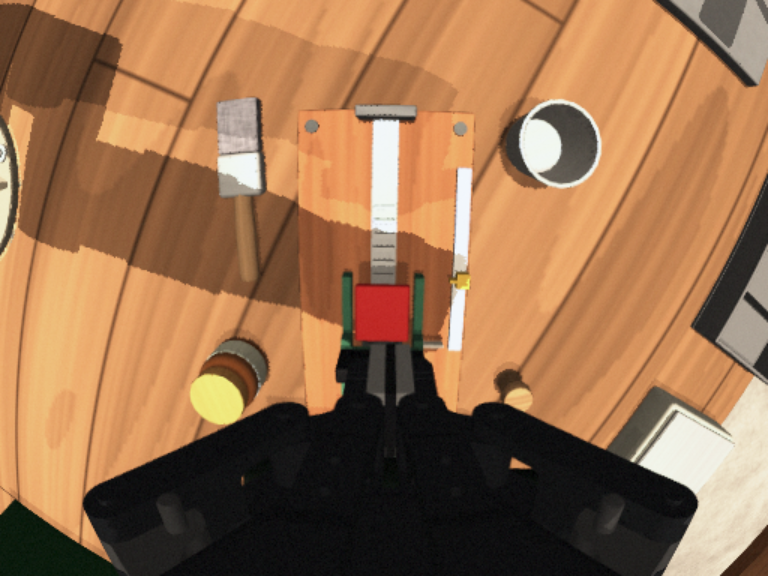

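The wrist view shows the paddle at about (382,312), the white pointer end at (440,345) and the yellow marker at (460,281) with its fin pointing left to about (450,281). I'll enlarge it and compute positions.

```bash
python3 - <<'E'
import cv2,numpy as np
im=np.load("w1.npz")['im'][:,:,::-1]
cv2.imwrite("pics/w1c.png",cv2.resize(im[170:240,220:320],None,fx=8,fy=8,interpolation=cv2.INTER_CUBIC))
E
cat >> h.py <<'E'
def fray(c,u,v,z):
    a=np.array([(u-c['cx']),(v-c['cy'])])/c['fx'];r=np.hypot(*a)+1e-12
    d=np.r_[a/r*np.sin(r),np.cos(r)];R=c['R'];o=-R.T@c['t'];w=R.T@d
    return o+w*(z-o[2])/w[2]
E
```

```text
(no output)
```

View pics/w1c.png

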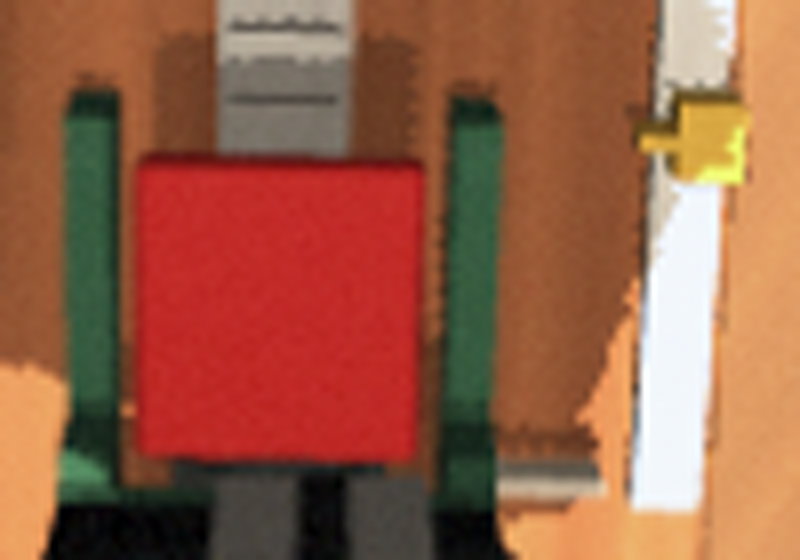

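```bash
python3 - <<'E'
from h import *
np.set_printoptions(precision=4,suppress=True)
c=load('w1')
psi=.465
W=lambda U,V,z:fray(c,220+(U+.5)/8-.5,170+(V+.5)/8-.5,z)
print('cam',-c['R'].T@c['t'])
P=[W(*p,.068) for p in((140,160),(422,165),(416,458),(138,456))]
print(np.mean(P,0));
for i,j in((0,1),(3,2),(2,1),(3,0)): w=P[j]-P[i];print(np.hypot(*w[:2]),np.arctan2(w[1],w[0])-(0 if i in(0,3) and j<3 and j else np.pi/2))
# bases: corners from full pic (x1.5)
F=lambda U,V,z:fray(c,U/1.5,V/1.5,z)
A=F(299,110,.014);B=F(474,112,.014);w=B-A;print(A,B,np.hypot(*w[:2]),np.arctan2(w[1],w[0]))
C=F(307,405,.014);w=A-C;print("ydir-90",np.arctan2(w[1],w[0])-np.pi/2)
for psi in(.465,.475):
  y=np.array([-np.sin(psi),np.cos(psi)]);x=np.array([y[1],-y[0]])
  for n,q in(('mk',(638,138)),('mk',(638,150)),('ptr',(605,465)),('ptr',(605,478)),('ptr',(605,495))):
    p=W(*q,.027);print(psi,n,p[:2],p[:2]@x,p[:2]@y)
  p=np.mean(P,0);print('paddle',p[:2]@x,p[:2]@y)
# depth
def fp(u,v):
    a=np.array([(u-c['cx']),(v-c['cy'])])/c['fx'];r=np.hypot(*a);d=np.r_[a/r*np.tan(r),1]*c['d'][v,u]
    return c['R'].T@(d-c['t'])
for q in((280,320),(280,200),(310,475),(560,470),(560,485),(560,495),(640,138),(710,130)):
    print(q,fp(220+q[0]//8,170+q[1]//8))
E
```

```text
cam [0.495  0.2385 0.4075]
[0.5452 0.1308 0.068 ]
0.04186381678111635 0.472354664709552
0.042986264680887704 0.48463627442307333
0.047013772916384096 0.48414704633016115
0.047541786557534736 0.4604740058894885
[0.4016 0.2444 0.014 ] [0.5379 0.3148 0.014 ] 0.1533971023656041 0.47705359712692647
ydir-90 0.47087228822151683
0.465 mk [0.5896 0.1731] 0.604663285681543 -0.1096474004307359
0.465 mk [0.5907 0.1713] 0.6047904389831558 -0.11171808516975748
0.465 ptr [0.6144 0.1196] 0.6028049865402095 -0.1686364172821779
0.465 ptr [0.6157 0.1175] 0.6029727933298296 -0.17110281901794133
0.465 ptr [0.6173 0.1147] 0.6031949304651046 -0.17434570906575989
paddle 0.5459250425494429 -0.1275813997881673
0.475 mk [0.5896 0.1731] 0.6035365970393692 -0.11568845018650564
0.475 mk [0.5907 0.1713] 0.6036430374810919 -0.11776030290397703
0.475 ptr [0.6144 0.1196] 0.6010885104751577 -0.17465593492998535
0.475 ptr [0.6157 0.1175] 0.6012316452682154 -0.17712389138661822
0.475 ptr [0.6173 0.1147] 0.6014213429367271 -0.18036884062561565
paddle 0.544621953790362 -0.1330341802097789
(280, 320) [0.5467 0.1293 0.0669]
(280, 200) [0.5378 0.1463 0.0677]
(310, 475) [0.5666 0.0995 0.0423]
(560, 470) [0.6089 0.1151 0.0248]
(560, 485) [0.6083 0.1147 0.0317]
(560, 495) [0.6094 0.1131 0.0306]
(640, 138) [0.5896 0.174  0.031 ]
(710, 130) [0.5987 0.1801 0.0298]
```

```bash
python3 plan.py 0.5435 0.1345 0.125 0.471 4
```

```text
[ -1.5  40.4 -11.2] [-0.1   0.26  0.01]
[ -1.4  40.4 -11.1] [-0.1   0.26  0.01]
[ -1.3  40.4 -11. ] [-0.1   0.26  0.01]
[ -1.3  40.5 -11. ] [-0.1   0.26  0.01]
```

Call:
{"method": "drive_tool", "body": {"plan": "-1 -1.5 40 -11 0 0.3 0; -1 -1.5 40 -11 0 0.3 0; -1 -1.5 40 -11 0 0.3 0; -1 -1.3 40 -11 -0.3 0.3 0; -1 0 0 0 0 0 0"}}

```text
clock: 3.08
tcp_pos: [0.5418, 0.129, 0.1248]
orientation: [0.689, -0.688, -0.161, 0.16]
wrist_force: [-0.5, 0.0, 0.0]
finger_gap: -0.0001
```

```bash
cat > look.py <<'E'
import sys,cv2,numpy as np
from workcell import monitor,cams
n,nm=sys.argv[1:3]
st=monitor.get_state();c=cams.calibration(n);im,d=cams.read_camera(n);np.savez(nm+".npz",im=im,d=d,**c)
if len(sys.argv)>3:
    u,v,w,h,f=map(int,sys.argv[3:]);im=im[v:v+h,u:u+w]
else:f=1.5
cv2.imwrite(f"pics/{nm}.png",cv2.resize(im[:,:,::-1],None,fx=f,fy=f,interpolation=cv2.INTER_CUBIC));print(st['tcp_pos'],st['wrist_force'])
E
python3 look.py wrist w2; python3 plan.py 0.5435 0.1345 0.1 0.471 1; python3 look.py side s2 180 150 130 115 5
```

```text
[0.54184411 0.12897698 0.12483057] [-0.52335109  0.01986946  0.00584528]
[ 2.3 26.9  4.4] [ 0.07 -0.67  0.31]
[0.54329368 0.1294912  0.12693769] [-0.41905008  0.20944967  0.60419206]
```

View pics/w2.png

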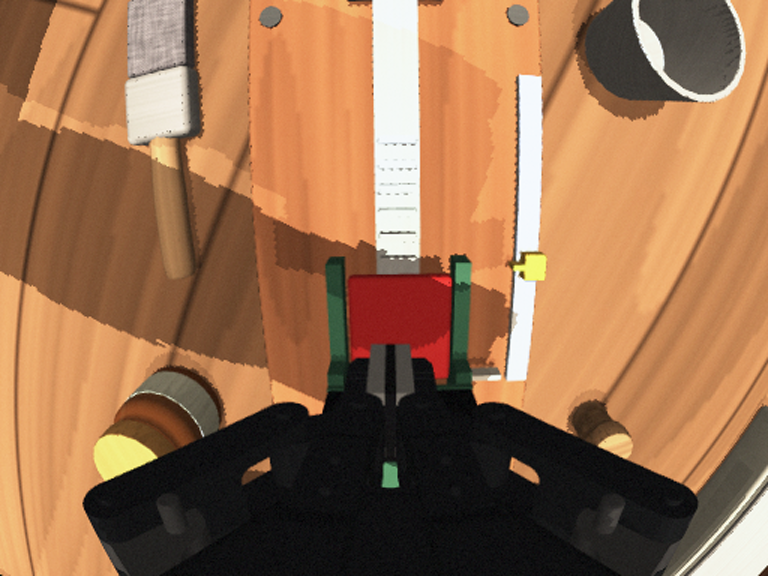

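View pics/s2.png

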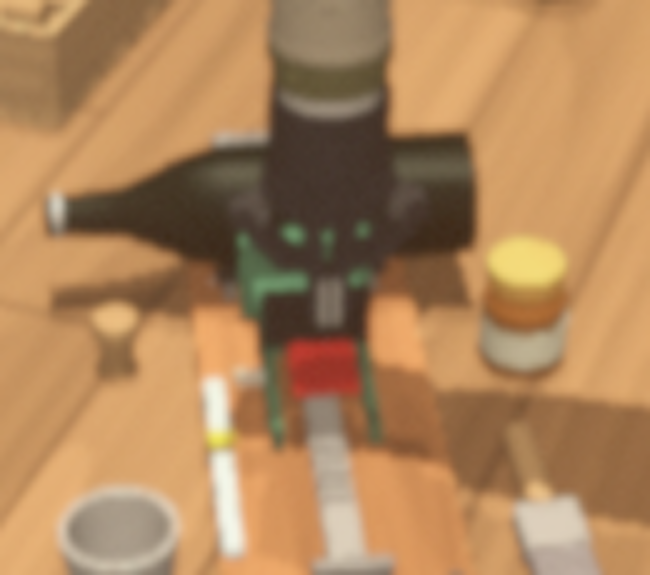

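The fingers are over the paddle, which is at about (400,320) in the wrist picture. Centring is fine, so I'll go down in gentle steps.

Call:
{"method": "drive_tool", "body": {"plan": "-1 2 10 4 0 -0.7 0.3; -1 0 10 0 0 0 0; -1 0 4 0 0 0 0; -1 0 0 0 0 0 0"}}

```text
clock: 3.68
tcp_pos: [0.5476, 0.136, 0.1078]
orientation: [-0.686, 0.688, 0.17, -0.162]
wrist_force: [0.1, 0.2, -0.1]
finger_gap: 0.0
```

Call:
{"method": "drive_tool", "body": {"plan": "-1 0 4 0 0 0 0; -1 0 3 0 0 0 0; -1 0 2 0 0 0 0"}}

```text
clock: 4.05
tcp_pos: [0.5479, 0.1362, 0.0987]
orientation: [-0.686, 0.688, 0.17, -0.162]
wrist_force: [0.6, -0.3, -0.2]
finger_gap: 0.0
```

```bash
python3 plan.py 0.5435 0.1345 0.09 0.471 1
```

```text
[-4.8  8.7  0.5] [0.29 0.2  0.64]
```

Call:
{"method": "drive_tool", "body": {"plan": "-1 -3 4 0 0 0 -0.3; -1 -1 3 0 0 0 0; -1 0 3 0 0 0 0"}}

```text
clock: 4.42
tcp_pos: [0.5439, 0.1348, 0.0883]
orientation: [0.687, -0.687, -0.172, 0.16]
wrist_force: [-3.5, 3.6, 7.4]
finger_gap: -0.0001
```

Call:
{"method": "drive_tool", "body": {"plan": "-1 0 3 0 0 0 0; -1 0 3 0 0 0 0"}}

```text
clock: 4.68
tcp_pos: [0.5424, 0.1379, 0.0837]
orientation: [0.69, -0.684, -0.173, 0.161]
wrist_force: [-5.7, 5.8, 9.0]
finger_gap: -0.0002
```

Call:
{"method": "drive_tool", "body": {"plan": "-1 0 3 0 0 0 0; -1 0 2 0 0 0 0"}}

```text
clock: 4.92
tcp_pos: [0.5409, 0.1408, 0.0798]
orientation: [0.692, -0.682, -0.174, 0.162]
wrist_force: [-1.7, 2.3, 4.6]
finger_gap: -0.0003
```

Call:
{"method": "drive_tool", "body": {"plan": "-1 0 2 -1 0 0 0; -1 0 2 -1 0 0 0"}}

```text
clock: 5.18
tcp_pos: [0.5409, 0.1412, 0.0784]
orientation: [0.693, -0.68, -0.175, 0.162]
wrist_force: [-8.5, 3.2, 20.4]
finger_gap: -0.0
```

Call:
{"method": "drive_tool", "body": {"plan": "-1 0 2 -1 0 0 0; -1 0 1 0 0 0 0"}}

```text
clock: 5.42
tcp_pos: [0.5407, 0.1412, 0.0789]
orientation: [0.693, -0.68, -0.176, 0.162]
wrist_force: [-3.4, -0.2, 6.4]
finger_gap: 0.0002
```

The force rose sharply at z 0.078, so the paddle is on its stop. I'll lift and check.

Call:
{"method": "drive_tool", "body": {"plan": "-1 0 -15 0 0 0 0; -1 0 -30 0 0 0 0; -1 0 -20 30 0 0 0; -1 0 0 0 0 0 0"}}

```text
clock: 5.92
tcp_pos: [0.527, 0.1659, 0.1482]
orientation: [0.693, -0.68, -0.176, 0.161]
wrist_force: [0.7, -0.0, -0.6]
finger_gap: 0.0002
```

```bash
python3 look.py wrist w3; python3 - <<'E'
from h import *
c=load('w3')
psi=.471;x=np.array([np.cos(psi),np.sin(psi)]);y=np.array([-x[1],x[0]])
def fp(u,v):
    a=np.array([(u-c['cx']),(v-c['cy'])])/c['fx'];r=np.hypot(*a);d=np.r_[a/r*np.tan(r),1]*c['d'][v,u]
    return c['R'].T@(d-c['t'])
im=c['im'].astype(int)
m=(im[:,:,0]>90)&(im[:,:,1]<50)&(im[:,:,2]<50)
v,u=np.nonzero(m);P=np.array([fp(a,b) for a,b in zip(u,v)])
Y=P[:,:2]@y
b=np.polyfit(Y,P[:,2],1);print(len(Y),b,Y.min(),Y.max(),np.median(P,0))
E
```

```text
[0.52701234 0.16592375 0.14820413] [ 0.67513508 -0.02348755 -0.61648838]
1212 [1.3302427  0.19853751] -0.18912201407630624 -0.021654759165753483 [0.53280761 0.1510693  0.05209953]
```

View pics/w3.png

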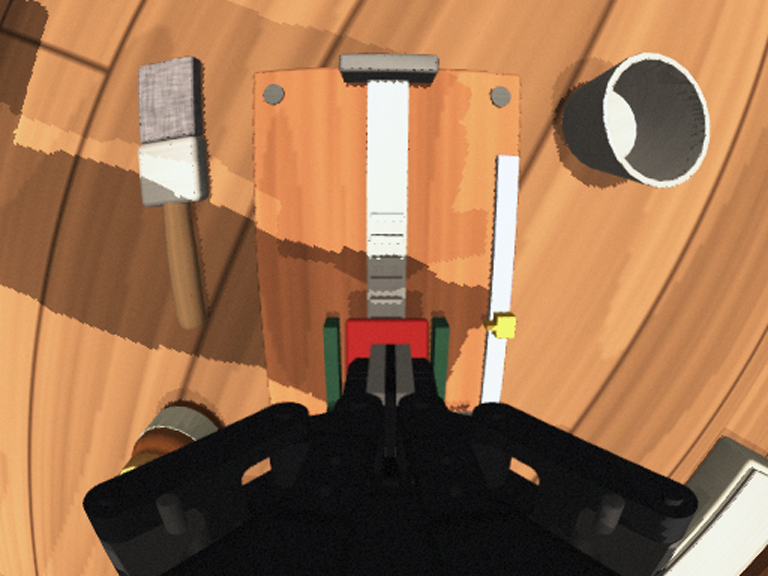

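The paddle is down: its outer part is at z ≈ 0.052. Next I'll go over the lug into the well.

```bash
python3 plan.py 0.5797 0.0629 0.165 0.471 3
```

```text
[ -0.1  -6.3 -38.2] [-0.22  0.17  0.47]
[ -0.   -6.2 -38.3] [-0.22  0.17  0.47]
[  0.   -6.  -38.3] [-0.22  0.17  0.47]
```

Call:
{"method": "drive_tool", "body": {"plan": "-1 0 -18 0 -0.2 0.2 0.5; -1 0 0 -38 -0.2 0.2 0.5; -1 0 0 -38 -0.2 0.2 0.5; -1 0 0 -38 0 0 0; -1 0 0 0 0 0 0"}}

```text
clock: 6.6
tcp_pos: [0.5809, 0.0572, 0.162]
orientation: [-0.687, 0.688, 0.162, -0.166]
wrist_force: [0.6, 0.1, 0.6]
finger_gap: -0.0003
```

```bash
python3 plan.py 0.5797 0.0629 0.09 0.471 4;python3 look.py wrist w4; python3 look.py top t4 150 150 150 105 5
```

```text
[ 0.5 18.   1.4] [ 0.   -0.04 -0.08]
[ 0.4 18.   1.4] [ 0.   -0.04 -0.08]
[ 0.4 18.   1.4] [ 0.   -0.04 -0.08]
[ 0.4 18.   1.4] [ 0.   -0.04 -0.08]
[0.58094248 0.05717147 0.16203921] [0.62773632 0.12335971 0.60528219]
[0.58004166 0.05826069 0.16189497] [-0.92899263 -0.30119692 -0.46069175]
```

View pics/w4.png

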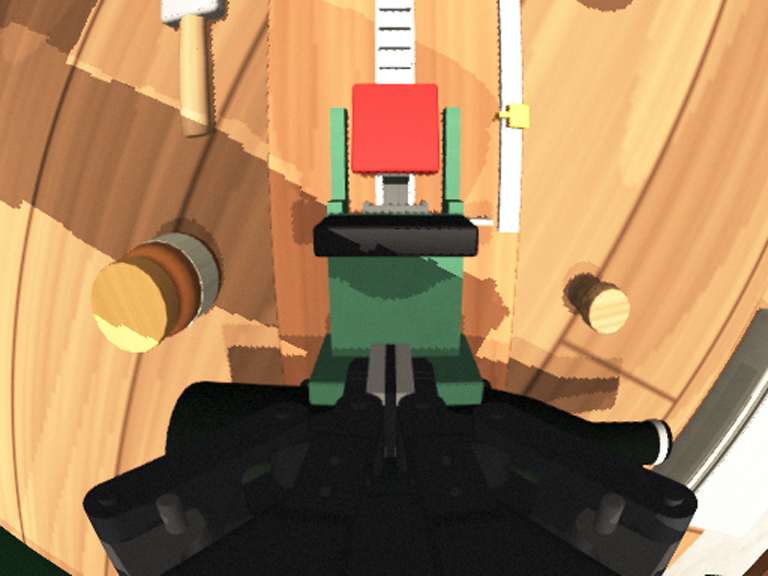

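View pics/t4.png

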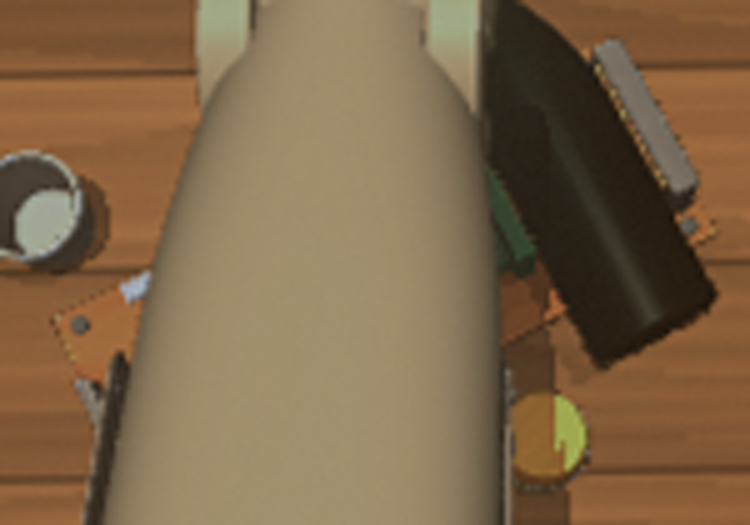

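```bash
cat > m.py <<'E'
import sys
from h import *
c=load(sys.argv[1]);psi=.471;x=np.array([np.cos(psi),np.sin(psi)]);y=np.array([-x[1],x[0]])
for a in sys.argv[2:]:
    n,u,v,z=a.split(',');p=fray(c,(float(u)+.5)/1.5-.5,(float(v)+.5)/1.5-.5,float(z));print(n,'X %.4f Y %.4f'%(p[:2]@x,p[:2]@y))
E
python3 m.py w4 lugL,317,256,.095 lugR,477,256,.095 lugLback,316,216,.095 plate,395,362,.086 padL,354,86,.057 padbot,395,173,.068 mk,499,116,.027 ptr,492,222,.027
python3 - <<'E'
import sys; sys.path.insert(0,'.')
import cv2,numpy as np
im=np.load("w4.npz")['im'][:,:,::-1]
cv2.imwrite("pics/w4c.png",cv2.resize(im[60:175,270:360],None,fx=5,fy=5,interpolation=cv2.INTER_CUBIC))
E
```

```text
lugL X 0.5110 Y -0.1824
lugR X 0.5806 Y -0.1824
lugLback X 0.5113 Y -0.1649
plate X 0.5450 Y -0.2372
padL X 0.5248 Y -0.1035
padbot X 0.5450 Y -0.1478
mk X 0.6047 Y -0.1145
ptr X 0.6020 Y -0.1767
```

View pics/w4c.png

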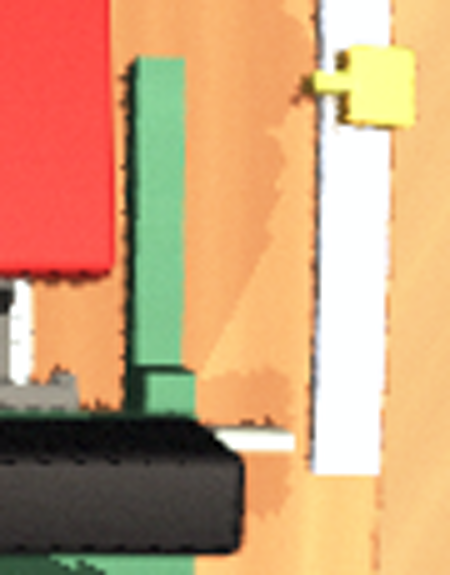

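```bash
cat > m2.py <<'E'
import sys
from h import *
c=load(sys.argv[1]);u0,v0,f=map(float,sys.argv[2].split(','));psi=.471;x=np.array([np.cos(psi),np.sin(psi)]);y=np.array([-x[1],x[0]])
for a in sys.argv[3:]:
    n,u,v,z=a.split(',');p=fray(c,u0+(float(u)+.5)/f-.5,v0+(float(v)+.5)/f-.5,float(z));print(n,'X %.4f Y %.4f'%(p[:2]@x,p[:2]@y))
E
python3 m2.py w4 270,60,5 mk,308,82,.027 mktop,308,75,.027 mkbot,308,90,.027 ptr,294,440,.027 top,294,430,.027 bot,294,450,.027; python3 -c "
from plan import *
print(state()[0]['tcp_pos'])"; python3 plan.py 0.5797 0.0629 0.09 0.471 4
```

```text
mk X 0.6036 Y -0.1136
mktop X 0.6036 Y -0.1123
mkbot X 0.6036 Y -0.1150
ptr X 0.6025 Y -0.1765
top X 0.6024 Y -0.1747
bot X 0.6025 Y -0.1783
[0.57943212 0.05929995 0.16200805]
[ 0.6 18.   0.7] [-0.02 -0.   -0.1 ]
[ 0.6 18.   0.8] [-0.02 -0.   -0.1 ]
[ 0.5 18.   0.8] [-0.02 -0.   -0.1 ]
[ 0.5 18.   0.8] [-0.02 -0.   -0.1 ]
```

Call:
{"method": "drive_tool", "body": {"plan": "-1 0.6 25 1 0 0 0; -1 0.6 20 1 0 0 0; -1 0.5 15 1 0 0 0; -1 0.5 10 0 0 0 0; -1 0 0 0 0 0 0"}}

```text
clock: 7.32
tcp_pos: [0.5777, 0.0658, 0.0894]
orientation: [0.687, -0.687, -0.163, 0.169]
wrist_force: [-0.1, 1.1, 0.8]
finger_gap: -0.0002
```

```bash
python3 look.py wrist w5;python3 plan.py 0.5797 0.0629 0.09 0.471 1
```

```text
[0.5776911  0.06578383 0.08942955] [-0.08420905  1.08348096  0.77744915]
[ 0.2 -0.1 -3.3] [-0.11  0.2  -0.41]
```

View pics/w5.png

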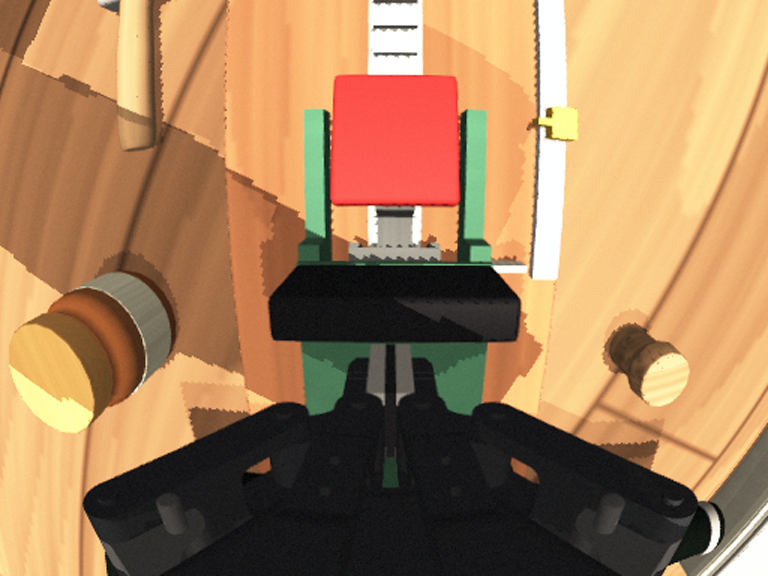

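The fingers are in the well and the lug's top edge is ahead of them at row ~340. Now a slow push.

Call:
{"method": "drive_tool", "body": {"plan": "-1 0 0 5 0 0 0; -1 0 0 3 0 0 0; -1 0 0 3 0 0 0"}}

```text
clock: 7.75
tcp_pos: [0.5742, 0.0757, 0.0918]
orientation: [-0.687, 0.688, 0.165, -0.168]
wrist_force: [2.7, -3.7, -1.8]
finger_gap: -0.0002
```

Call:
{"method": "drive_tool", "body": {"plan": "-1 0 0 4 0 0 0; -1 0 0 4 0 0 0"}}

```text
clock: 8.0
tcp_pos: [0.5711, 0.0817, 0.0918]
orientation: [-0.686, 0.689, 0.164, -0.167]
wrist_force: [0.5, -4.5, -1.7]
finger_gap: -0.0005
```

Call:
{"method": "drive_tool", "body": {"plan": "-1 0 0 5 0 0 0; -1 0 0 5 0 0 0; -1 0 0 5 0 0 0; -1 0 0 5 0 0 0; -1 0 0 5 0 0 0; -1 0 0 5 0 0 0"}}

```text
clock: 8.75
tcp_pos: [0.5569, 0.1096, 0.0919]
orientation: [-0.685, 0.69, 0.164, -0.166]
wrist_force: [2.2, -3.6, -2.3]
finger_gap: -0.0001
```

```bash
python3 look.py wrist w6;python3 plan.py 0.5711 0.0817 0.09 0.471 1
```

```text
[0.55691979 0.1095943  0.0918751 ] [ 2.18839309 -3.64657305 -2.26596288]
[ -0.1   2.  -32.1] [ 0.26  0.1  -0.25]
```

View pics/w6.png

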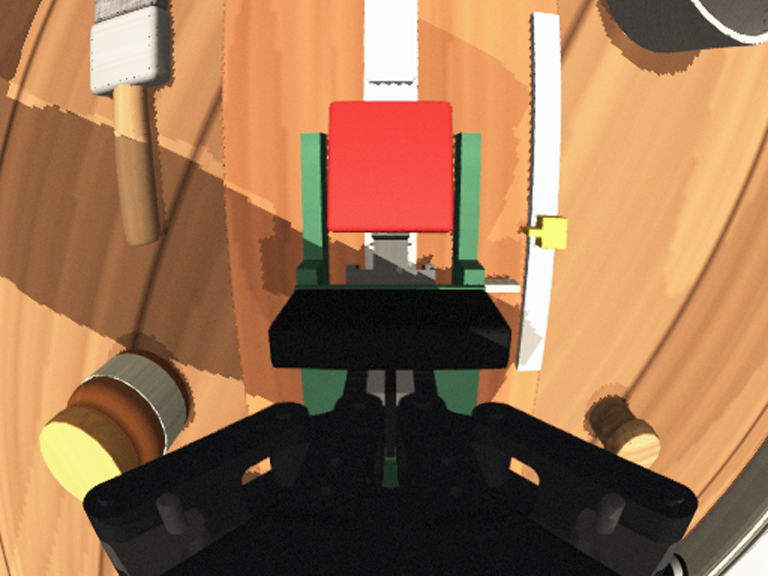

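```bash
cat > crop.py <<'E'
import sys,cv2,numpy as np
n=sys.argv[1];u,v,w,h,f=map(int,sys.argv[2:])
im=np.load(n+".npz")['im'][:,:,::-1];cv2.imwrite(f"pics/{n}c.png",cv2.resize(im[v:v+h,u:u+w],None,fx=f,fy=f,interpolation=cv2.INTER_CUBIC))
E
python3 crop.py w6 310 130 80 70 8
```

```text
(no output)
```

View pics/w6c.png

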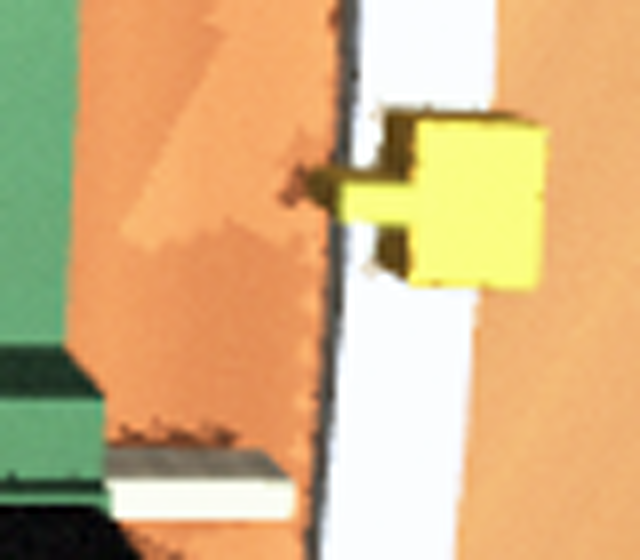

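```bash
for z in .027 .031; do python3 m2.py w6 310,130,8 mk,343,201,$z ptr,293,499,$z pt,293,480,$z pb,293,518,$z mt,343,183,$z mb,343,220,$z; done
python3 - <<'E'
from h import *
c=load('w6')
def fp(u,v):
    a=np.array([(u-c['cx']),(v-c['cy'])])/c['fx'];r=np.hypot(*a);d=np.r_[a/r*np.tan(r),1]*c['d'][v,u]
    return c['R'].T@(d-c['t'])
for U,V in((375,200),(440,200),(360,200),(480,220),(200,500),(240,500),(270,500),(150,500)):
    print(U,V,fp(310+U//8,130+V//8))
E
```

```text
mk X 0.6051 Y -0.1136
ptr X 0.6027 Y -0.1388
pt X 0.6026 Y -0.1372
pb X 0.6029 Y -0.1405
mt X 0.6050 Y -0.1121
mb X 0.6052 Y -0.1152
mk X 0.6038 Y -0.1129
ptr X 0.6015 Y -0.1376
pt X 0.6014 Y -0.1360
pb X 0.6016 Y -0.1392
mt X 0.6038 Y -0.1115
mb X 0.6040 Y -0.1145
375 200 [0.59180014 0.17436126 0.03037981]
440 200 [0.5978144  0.17736863 0.02895919]
360 200 [0.59166915 0.17403774 0.02910855]
480 220 [0.60114408 0.17791391 0.03005547]
200 500 [0.59143088 0.14689668 0.03167341]
240 500 [0.59397245 0.14860674 0.03287698]
270 500 [0.59610144 0.14942345 0.0320677 ]
150 500 [0.58719976 0.14478734 0.03184722]
```

About 25 mm is left to go.

Call:
{"method": "drive_tool", "body": {"plan": "-1 0 0 5 0 0 0; -1 0 0 5 0 0 0; -1 0 0 5 0 0 0; -1 0 0 4 0 0 0; -1 0 0 0 0 0 0"}}

```text
clock: 9.43
tcp_pos: [0.5472, 0.1286, 0.0919]
orientation: [-0.686, 0.689, 0.165, -0.167]
wrist_force: [1.1, -2.3, -2.0]
finger_gap: -0.0001
```

```bash
python3 look.py wrist w7; python3 crop.py w7 310 130 80 70 8
```

```text
[0.5472284  0.12860367 0.09188421] [ 1.06479466 -2.31681694 -1.95440877]
```

View pics/w7c.png

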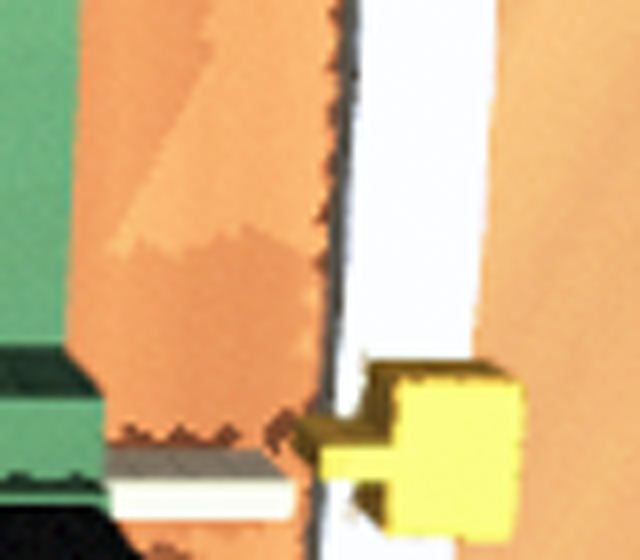

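```bash
for z in .027 .031; do python3 m2.py w7 310,130,8 mk,322,462,$z ptr,293,499,$z mt,322,446,$z mb,322,480,$z;done
```

```text
mk X 0.6050 Y -0.1141
ptr X 0.6027 Y -0.1173
mt X 0.6049 Y -0.1127
mb X 0.6051 Y -0.1157
mk X 0.6037 Y -0.1130
ptr X 0.6015 Y -0.1161
mt X 0.6036 Y -0.1116
mb X 0.6039 Y -0.1145
```

About 3 mm is left: the pointer row is 499 and the marker row is 462 in the crop.

Call:
{"method": "drive_tool", "body": {"plan": "-1 0 0 1.5 0 0 0; -1 0 0 1 0 0 0; -1 0 0 0 0 0 0"}}

```text
clock: 9.85
tcp_pos: [0.5462, 0.1307, 0.0919]
orientation: [-0.686, 0.689, 0.165, -0.167]
wrist_force: [1.2, -3.4, -0.7]
finger_gap: -0.0001
```

```bash
python3 look.py wrist w8; python3 crop.py w8 310 130 80 70 8
```

```text
[0.54616233 0.1307015  0.09187106] [ 1.24406961 -3.44412192 -0.70461998]
```

View pics/w8c.png

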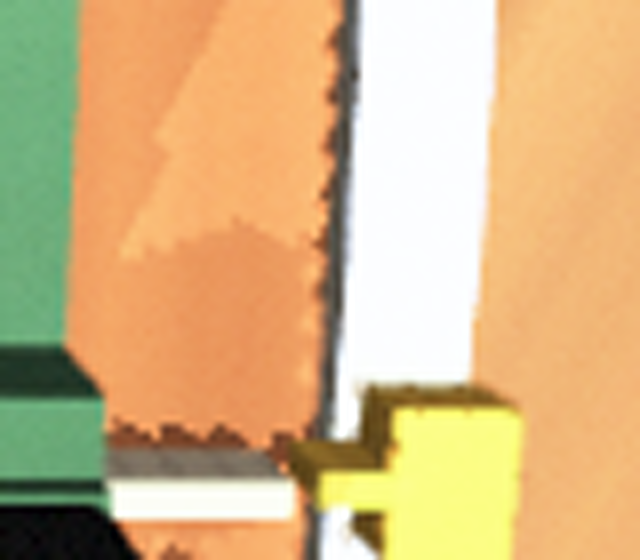

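```bash
for z in .027 .031; do python3 m2.py w8 310,130,8 mk,320,490,$z ptr,293,499,$z ;done; python3 m2.py w8 310,130,8 mk,320,490,.030 ptr,293,499,.032
```

```text
mk X 0.6050 Y -0.1142
ptr X 0.6027 Y -0.1150
mk X 0.6038 Y -0.1131
ptr X 0.6015 Y -0.1138
mk X 0.6041 Y -0.1134
ptr X 0.6012 Y -0.1135
```

Call:
{"method": "drive_tool", "body": {"plan": "-1 0 0 0.7 0 0 0; -1 0 0 0 0 0 0"}}

```text
clock: 10.15
tcp_pos: [0.5459, 0.1312, 0.0918]
orientation: [-0.686, 0.689, 0.164, -0.167]
wrist_force: [0.3, -2.6, -2.1]
finger_gap: -0.0001
```

```bash
python3 look.py wrist w9; python3 crop.py w9 310 130 80 70 8
```

```text
[0.54585073 0.13124832 0.09184533] [ 0.29164434 -2.6084592  -2.08950454]
```

View pics/w9c.png

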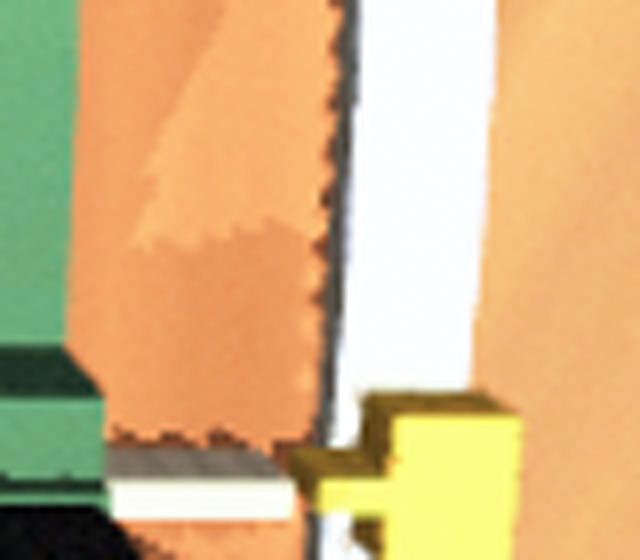

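Aligned: the marker fin centre row is ~496 and the pointer ~499, which is about 0.3 mm. Backing off and lifting clear.

Call:
{"method": "drive_tool", "body": {"plan": "-1 0 0 -8 0 0 0; -1 0 0 -6 0 0 0; -1 0 -20 0 0 0 0; -1 0 -50 0 0 0 0; -1 0 -50 0 0 0 0; -1 0 -40 0 0 0 0; -1 0 0 0 0 0 0"}}

```text
clock: 11.08
tcp_pos: [0.5519, 0.1193, 0.2559]
orientation: [0.688, -0.687, -0.164, 0.168]
wrist_force: [1.2, -1.9, -0.4]
finger_gap: 0.0001
```

```bash
python3 look.py wrist w10; python3 look.py side s10; python3 crop.py w10 220 90 120 100 6
```

```text
[0.55186404 0.11930358 0.25590427] [ 1.17568572 -1.86790626 -0.44215367]
[0.550979   0.1192097  0.25389454] [ 0.15170133 -0.4522478  -0.1677789 ]
```

View pics/w10.png

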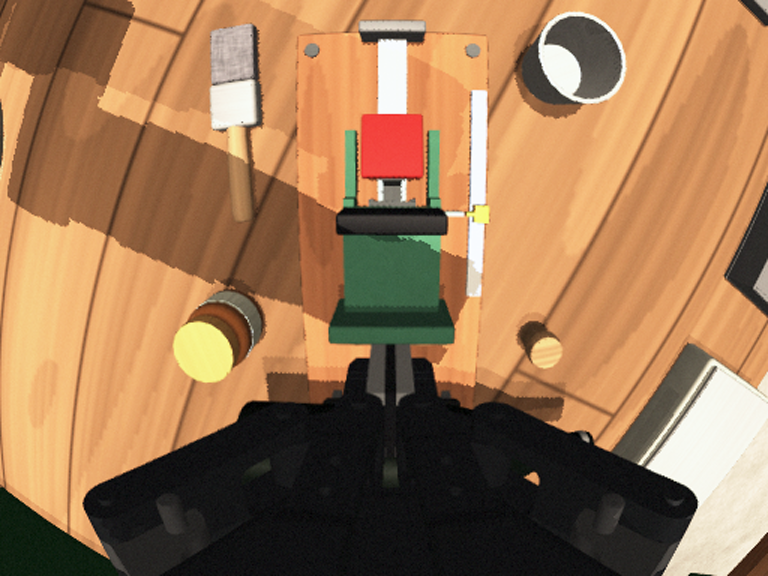

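View pics/w10c.png

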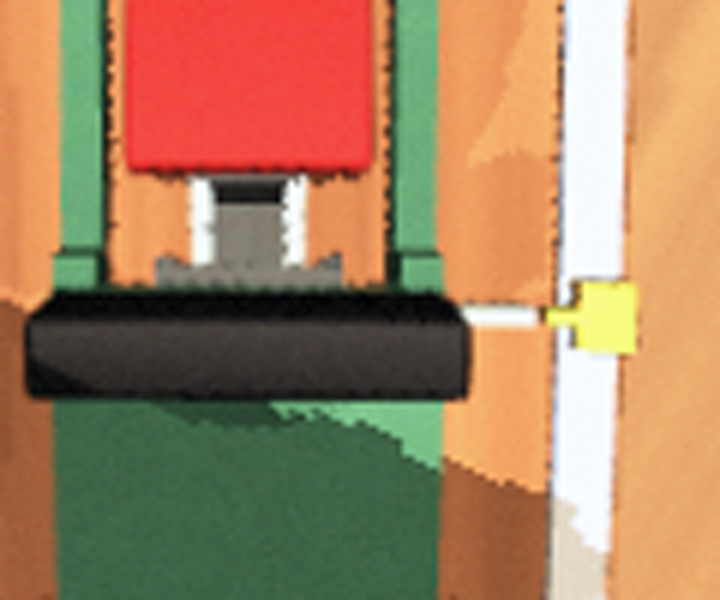

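View pics/s10.png

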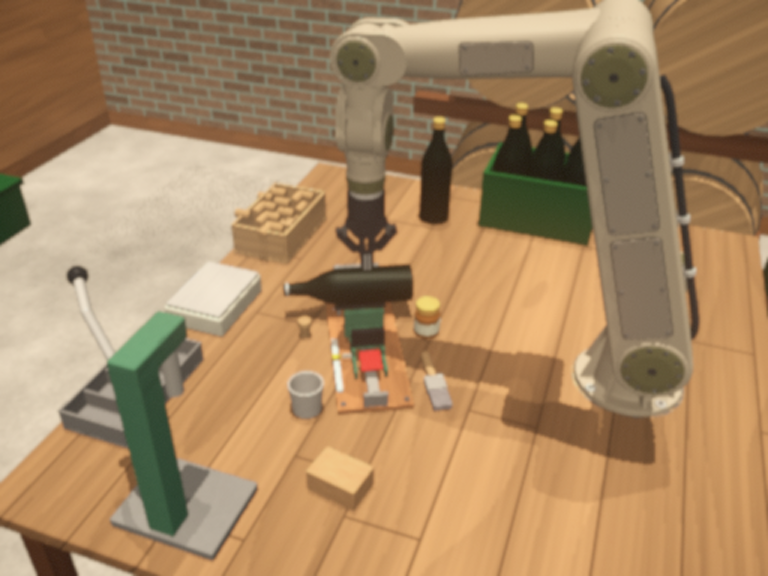

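```bash
python3 m2.py w10 220,90,6 mk,545,316,.030 ptr,537,316,.030; python3 - <<'E'
from h import *
c=load('w10')
def fp(u,v):
    a=np.array([(u-c['cx']),(v-c['cy'])])/c['fx'];r=np.hypot(*a);d=np.r_[a/r*np.tan(r),1]*c['d'][v,u]
    return c['R'].T@(d-c['t'])
for v in(80,90,100,110,115):print(fp(261,v))
from workcell import job,monitor
s=monitor.get_state();print(s['clock'],abs(s['qvel']).max());print(job.hand_in())
E
```

```text
mk X 0.6033 Y -0.1133
ptr X 0.6017 Y -0.1133
[0.50527625 0.20874021 0.05234509]
[0.51034579 0.19886619 0.05456983]
[0.51533342 0.1891566  0.0571803 ]
[0.52023224 0.17962955 0.06085905]
[0.52265517 0.17490633 0.06093342]
11.175 0.041502788312241856
the job is handed in; nothing more can be done
None
```

The clamp is open: I pressed the red paddle down to its stop, then pushed the green jaw back about 63 mm until its white pointer lined up with the yellow marker. I handed the job in at 11.2 s with the hand about 0.14 m above the clamp, touching nothing.

- **Alignment:** in the last wrist picture, pointer and marker agree to within reading error, about 0.3 mm. The marker reads the same position as before the push.
- **Paddle:** it is still down, with its top sloping from z 0.061 to 0.052 along the bar, about 0.25 rad.
- **Forces:** the jaw push read about 3–5 N. Pressing the paddle briefly read about 20 N when it met its stop, more than the 3 N it needs to move.
- **Rest of the bench:** by eye in the side picture, the bottle still lies in its cradle and the loose items look unmoved. I did not measure their positions again.

No check failed. Early estimates of the travel, from farther away, were 61–63 mm, and I settled the difference by looking again close up.

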